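# Fetch the black ink from behind the bottles for weighing

## Task

The small black ink tub in the back row of the rack is needed on the scale, but the two tall bottles standing directly next to it (one beside it, one in front of it) are in the way: first stand both of them on the steel drip tray, then lift the tub out and stand it in the middle of the scale's round pan. Finally put both bottles back upright in the rack, each in the tray of its own colour. Leave the third bottle, diagonally across from the tub, in its tray, and knock no bottle over.

Things in the scene. Friction and masses are not known exactly. Their poses are not given: they have to be found in the camera images.
- bottle_blue: upright white ink bottle with a blue band and a blue ribbed screw cap, loose, about 0.2 to 0.4 kg, 60 mm diameter and 135 mm tall. Origin: centre of its underside, z up along the bottle (yaw means nothing). Body 60 mm diameter up to 80 mm height, sloping shoulder up to 99 mm, neck 27 mm; the cap is 35 mm in diameter, from 103 to 135 mm height, the place to grip from above (about 120 to 128 mm high). At the start it stands in the tray of its colour
- bottle_yellow: upright white ink bottle with a yellow band and a yellow ribbed screw cap, loose, about 0.2 to 0.4 kg, 60 mm diameter and 135 mm tall. Origin: centre of its underside, z up along the bottle (yaw means nothing). Body 60 mm diameter up to 80 mm height, sloping shoulder up to 99 mm, neck 27 mm; the cap is 35 mm in diameter, from 103 to 135 mm height, the place to grip from above (about 120 to 128 mm high). At the start it stands in the tray of its colour
- bottle_red: upright white ink bottle with a red band and a red ribbed screw cap, loose, about 0.2 to 0.4 kg, 60 mm diameter and 135 mm tall. Origin: centre of its underside, z up along the bottle (yaw means nothing). Body 60 mm diameter up to 80 mm height, sloping shoulder up to 99 mm, neck 27 mm; the cap is 35 mm in diameter, from 103 to 135 mm height, the place to grip from above (about 120 to 128 mm high). At the start it stands in the tray of its colour
- ink_tub_black: small black plastic ink tub with a black lid and a white label on its side, loose, about 0.3 to 0.5 kg, 55 mm diameter, 51 mm tall, closed. Origin: centre of its underside, z up. Grip it round the rim of the lid or upper body from above (35 to 43 mm above its underside). At the start it stands in the grey tray
- tray_grey: fixed square grey pocket tray on the plywood rack board, 86x86 mm outside, 80x80 mm inside, rim 14 mm above its underside, floor 3 mm thick. Origin: centre of its underside; x and y along its sides, x away from the robot at zero yaw, z up. The four trays touch almost edge to edge in a square of two by two, 90 mm from centre to centre (127 mm diagonally), all turned alike. Holds the ink tub at the start, always in the back row (farther from the robot), left or right
- tray_blue: fixed square blue pocket tray on the plywood rack board, 86x86 mm outside, 80x80 mm inside, rim 14 mm above its underside, floor 3 mm thick. Origin: centre of its underside; x and y along its sides, x away from the robot at zero yaw, z up. The four trays touch almost edge to edge in a square of two by two, 90 mm from centre to centre (127 mm diagonally), all turned alike. Home of the blue bottle; which of the other three places it has changes
- tray_yellow: fixed square yellow pocket tray on the plywood rack board, 86x86 mm outside, 80x80 mm inside, rim 14 mm above its underside, floor 3 mm thick. Origin: centre of its underside; x and y along its sides, x away from the robot at zero yaw, z up. The four trays touch almost edge to edge in a square of two by two, 90 mm from centre to centre (127 mm diagonally), all turned alike. Home of the yellow bottle; which of the other three places it has changes
- tray_red: fixed square red pocket tray on the plywood rack board, 86x86 mm outside, 80x80 mm inside, rim 14 mm above its underside, floor 3 mm thick. Origin: centre of its underside; x and y along its sides, x away from the robot at zero yaw, z up. The four trays touch almost edge to edge in a square of two by two, 90 mm from centre to centre (127 mm diagonally), all turned alike. Home of the red bottle; which of the other three places it has changes
- drip_tray: fixed rectangular steel drip tray on the table, left or right of the rack, 150 mm (its x) by 220 mm (its y) outside, 144x214 mm inside, floor 3 mm thick, rim 14 mm high, small lugs at its two ends. Origin: centre of its underside, z up. Room for two bottles side by side along its y, for example 50 mm either side of its centre
- scale: fixed white bench scale on the table, on the other side of the rack, with a round steel pan of 120 mm diameter whose flat top is 44 mm above the table, with a rim 2 mm higher. Origin: on the table under the centre of the pan, z up. Housing 34 mm high reaches 117 mm to its -x side (display, robot's side) and 73 mm to its +x side, 80 mm to either y side
Not all that is in view belongs to the job. Several things have the shape of the ink_tub_black; the one meant has the colours described above.

How it is judged:
By the outcome, as a careful person would: the job done as asked, in the order asked, and still so for the second after the job is handed in, with the robot touching nothing.
It also fails if it takes over 131 s, if anything falls off the work surface, if the arm or the gripper's body presses on something with over 40 N, if the wrist force passes 120 N, or if a joint passes its speed limit or range.

## Robot

A 7-joint arm with a two-finger parallel gripper is mounted at the origin on a cart in front of the work surface, level with it; the furniture and walls round the work are solid. World frame = base frame: x ahead of the robot, y to its left, z up, the work surface at z = 0. Lengths are in m, angles in rad, forces in N, time in s.
With the tool pointing down it reaches from about 0.425 to 0.825 m from the base axis. Payload 3.6 kg.
Tool frame: the origin (TCP) lies midway between the tips of the shut fingers; the grasp point (between the pads) lies 19 mm behind it (ctrl.grip_point_offset is the distance from the TCP to the grasp point, in m); z points along the fingers, y is the direction in which the jaws open and shut (so a half turn about z gives the same grasp; the last joint's range is limited). The gripper opens to 85 mm and grips with 20 to 120 N. Pads are 22 mm wide; open, the fingers measure 114 mm over their backs; the gripper's body (76 mm by 85 mm) begins 54 mm behind the grasp point. The pads swing forward as they close: fully open they stand 13 mm farther back than shut.
Start: joints at [-1.317, 0.615, -0.013, 1.423, 0.008, 1.103, -0.04], TCP at [0.179, 0.625, 0.231] pointing down, gripper open.
Joint ranges: [-3.12, 3.12], [-0.3, 2.06], [-1.34, 1.32], [0.26, 2.42], [-1.36, 4.5], [0.01, 1.98], [-2.84, 2.84]. Speed limits (rad/s): [2.79, 2.79, 3.14, 3.14, 3.14, 3.14, 3.14].

## Interface

Orientations are given as a 3x3 rotation matrix whose columns are the frame's x, y, z axes.
In Python, from station import ctrl gives the robot as it stands. The module is installed in compiled form; this text tells all that it offers. Calls block until the motion is done:
- ctrl.move_ptp(position, orientation): joint-space move of the TCP to a pose.
- ctrl.servo_line(position, orientation=None, velocity=0.15, f_stop=None): straight line of the TCP; orientation=None keeps the orientation; velocity is the mean speed in m/s. With f_stop (N) it stops when the force on the tool has changed by that much, and returns True; else False.
- ctrl.goto_joints(angles): joint-space move.
- ctrl.gripper_to(opening, squeeze=None): finger opening in m; squeeze is the grip in N (None keeps the last); returns when the fingers have stopped.
- ctrl.pause(seconds).
- ctrl.ik(position, orientation): joint angles nearest the present ones, or None.
- ctrl.observe(): the state.
- ctrl.get_image(name): name is "scene" or "top"; returns the picture (400x640x3 uint8, red, green, blue); there is no depth.
- ctrl.camera_info(name): a dict with "mtx" (3x3 intrinsics, pixels), "R" (3x3) and "t" (3): a world point X has camera coordinates R X + t. Camera axes: x right, y down, z forward; pixel columns grow to the right and rows downward; lengths in m; the calibration is good to about 2 mm. A picture is of the moment at which its call begins. camera_info takes no time and is no camera call.
A pose or a line that the arm cannot do raises ctrl.Unreachable and nothing moves.
- ctrl.sign_off(): hands the job in, once; it reports no verdict.
Trained networks look in the newest picture that a camera, given by its name, has taken for a name from the list of things; names that differ only in an ending like _2 or _b are one class to them, and where a whole thing is asked for, a point or a joint stands for the part that bears it (a point fixed in the world has none). Each returns a list of dicts, best first, with "confidence" (0 to 1); they miss things now and then, are a little off and sometimes report something else, mostly with a low value. They report only what shows in the picture. A call takes as long as a camera call. They do not tell look-alikes from the thing itself.
- ctrl.look_for(name, camera): "xyz" ([x, y, z] in m, in the coordinates of the camera as it stood for that picture, good to about 4 mm: the middle of the surface that is visible of it).
The state is a dict: "clock": time; "qpos": joint angles; "qd": joint speeds; "joint_efforts": joint torques, N m; "eef_pos": TCP position; "tool_rot": TCP orientation; "contact_force": force on the tool from outside, world axes, zero at the start; "moment": the same for the moment, N m; "finger_gap": finger opening in m.
Only numpy, scipy, OpenCV 4.12 (cv2) and the standard library are available. Lean on these libraries where they do the work, as an engineer would, in place of code of your own. Each camera call takes 0.05 s, during which the arm holds its last target. There are 200 camera calls.

## Working session

There is one attempt and no reset: what is moved stays moved. The work goes in short steps, each a Python script; the robot and the scene stay as the last script left them, time stands still between calls to the robot, and variables do not carry over. Pictures are saved under pics/ and viewed, about 12 in all and at most 16, crops included, and the job is handed in when it is done.

```bash
mkdir -p pics; cat > h.py <<'E'
from station import ctrl
import numpy as np, cv2
def snap(cam,fn=None):
    im=ctrl.get_image(cam)
    if fn: cv2.imwrite('pics/'+fn,im[:,:,::-1])
    return im
def w(cam,p):
    c=ctrl.camera_info(cam); return np.array(c['R']).T@(np.array(p)-np.array(c['t']))
def px(cam,X):
    c=ctrl.camera_info(cam); q=np.array(c['mtx'])@(np.array(c['R'])@np.array(X)+c['t']); return q[:2]/q[2]
def ray(cam,uv,z):
    "world point at height z seen at pixel uv"
    c=ctrl.camera_info(cam);R=np.array(c['R']);o=-R.T@c['t']
    d=R.T@np.linalg.solve(np.array(c['mtx']),[uv[0],uv[1],1]); return o+d*(z-o[2])/d[2]
def find(n,cam,k=4):
    for d in ctrl.look_for(n,cam)[:k]:
        X=w(cam,d['xyz']); print(cam,n,round(d['confidence'],2),X.round(3),px(cam,X).round())
E
python3 - <<'E'
from h import *
for c in('top','scene'):
    snap(c,c+'0.png')
    for n in 'bottle_blue bottle_yellow bottle_red ink_tub_black tray_grey tray_blue tray_yellow tray_red drip_tray scale'.split(): find(n,c)
    i=ctrl.camera_info(c);print(-np.array(i['R']).T@i['t'])
print(ctrl.observe()['clock'],ctrl.grip_point_offset)
E
```

```text
top bottle_blue 0.68 [0.543 0.074 0.106] [294. 201.]
top bottle_yellow 0.54 [ 0.625 -0.004  0.11 ] [319. 175.]
top bottle_red 0.63 [ 0.551 -0.021  0.103] [324. 199.]
top bottle_red 0.21 [ 0.633 -0.005  0.019] [319. 179.]
top ink_tub_black 0.58 [0.633 0.092 0.064] [290. 176.]
top ink_tub_black 0.52 [0.631 0.204 0.049] [256. 177.]
top tray_grey 0.85 [0.623 0.073 0.013] [296. 182.]
top tray_blue 0.82 [0.526 0.068 0.013] [297. 211.]
top tray_yellow 0.52 [ 0.629 -0.004  0.02 ] [319. 180.]
top tray_yellow 0.32 [0.634 0.09  0.064] [290. 176.]
top tray_red 0.82 [ 0.543 -0.002  0.021] [318. 205.]
top drip_tray 0.85 [0.512 0.392 0.005] [201. 215.]
top drip_tray 0.33 [0.526 0.07  0.014] [297. 211.]
top scale 0.92 [ 0.45  -0.394  0.037] [439. 233.]
[ 0.30334142 -0.01815934  1.46558194]
scene bottle_blue 0.79 [0.537 0.062 0.087] [283. 180.]
scene bottle_blue 0.46 [ 0.432 -0.413  0.04 ] [418. 297.]
scene bottle_yellow 0.68 [ 0.631 -0.018  0.096] [326. 172.]
scene bottle_red 0.69 [ 0.545 -0.03   0.092] [310. 188.]
scene ink_tub_black 0.77 [0.532 0.206 0.045] [246. 175.]
scene ink_tub_black 0.69 [0.621 0.202 0.05 ] [268. 162.]
scene tray_grey 0.69 [ 0.547 -0.031  0.09 ] [311. 189.]
scene tray_blue 0.64 [0.525 0.072 0.021] [278. 199.]
scene tray_blue 0.43 [ 0.429 -0.409  0.039] [415. 298.]
scene tray_yellow 0.5 [ 0.667 -0.034  0.022] [337. 190.]
scene tray_yellow 0.47 [ 0.517  0.398 -0.001] [203. 169.]
scene tray_red 0.92 [ 0.538 -0.028  0.02 ] [308. 210.]
scene drip_tray 0.7 [0.517 0.399 0.002] [203. 168.]
scene scale 0.95 [ 0.432 -0.41   0.039] [417. 297.]
[-0.16534596 -0.60499927  0.72160118]
1.1 0.0187
```

```bash
python3 - <<'E'
import cv2
t=cv2.imread('pics/top0.png');s=cv2.imread('pics/scene0.png')
cv2.imwrite('pics/a.png',cv2.resize(t[140:290,160:520],None,fx=2.2,fy=2.2,interpolation=2))
cv2.imwrite('pics/b.png',cv2.resize(t[140:240,220:360],None,fx=5.7,fy=5.7,interpolation=2))
E
```

```text
(no output)
```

View pics/scene0.png

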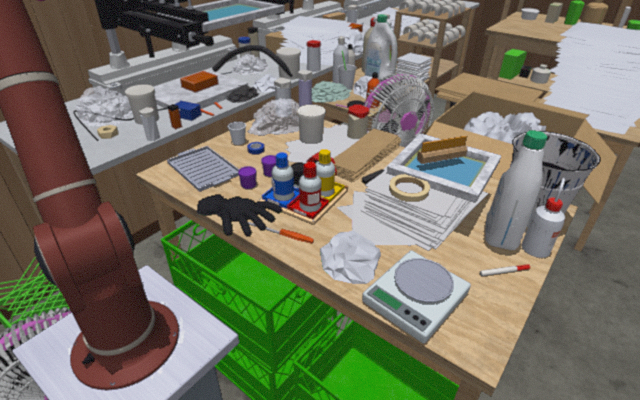

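View pics/top0.png

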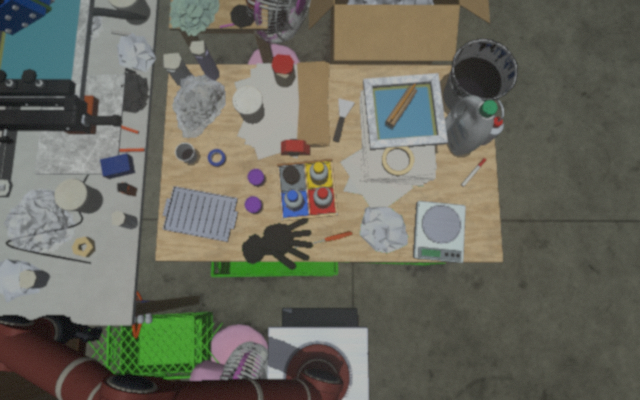

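View pics/b.png

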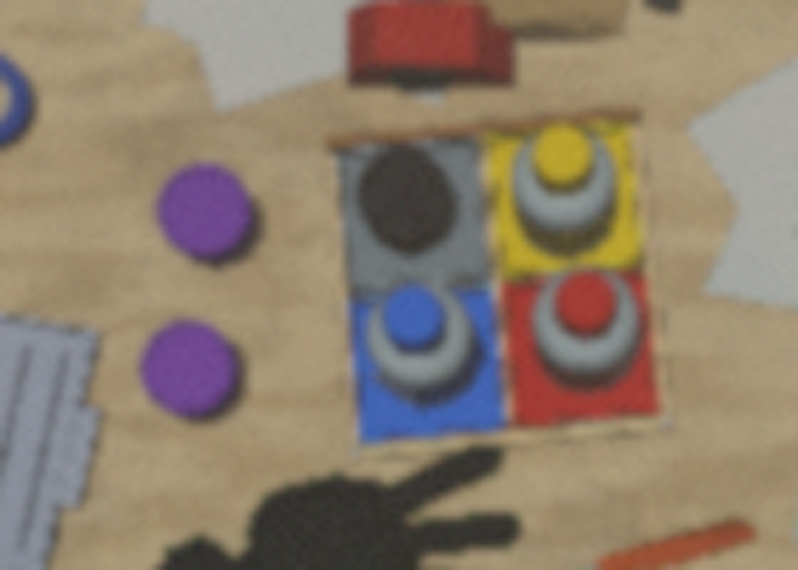

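The black tub is in the grey tray at top px (291,175). The two look-alikes at (256,177) and (253,205) are purple, so they are ruled out, and the enlarged crop confirms it. Blue stands in front of the tub, yellow beside it, and red diagonally across. Next I need finer geometry for the drip tray, the scale pan and the rack height.

```bash
python3 - <<'E'
import cv2,numpy as np
t=cv2.imread('pics/top0.png');s=cv2.imread('pics/scene0.png')
r=lambda im,f:cv2.resize(im,None,fx=f,fy=f,interpolation=2)
cv2.imwrite('pics/c.png',np.hstack([r(t[180:250,155:245],4.4),r(t[195:265,400:490],4.4)]))
cv2.imwrite('pics/d.png',r(s[140:225,255:355],7))
E
```

```text
(no output)
```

View pics/c.png

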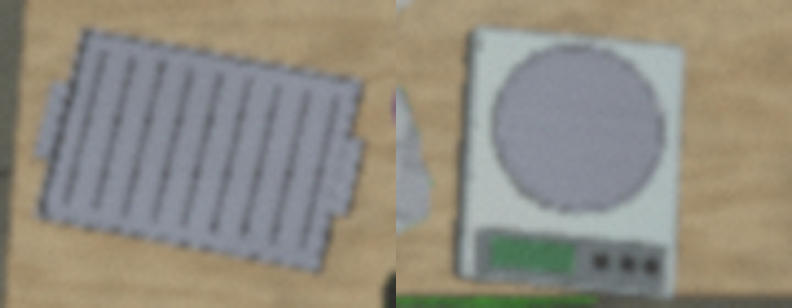

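View pics/d.png

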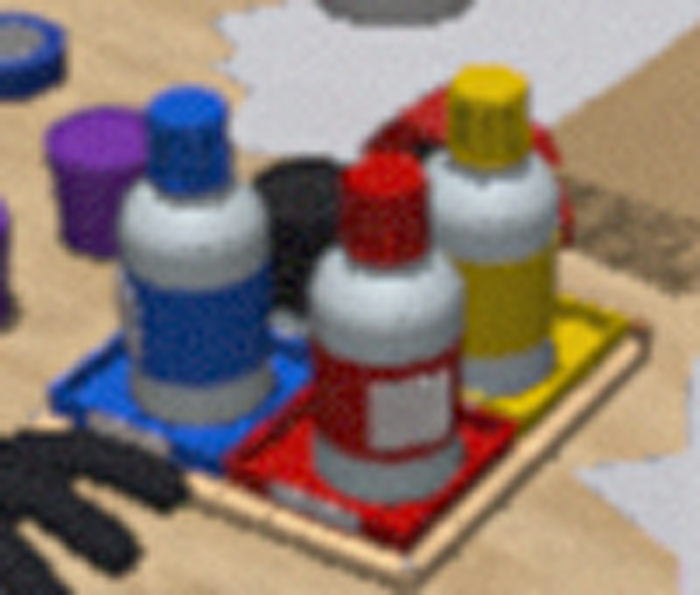

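```bash
python3 - <<'E'
from h import *
B=lambda p:np.array(p)/5.7+[220,140]
C=lambda p:np.array(p)/4.4+[155,180]
D=lambda p:np.array(p)/7+[255,140]
def P(c):
    i=ctrl.camera_info(c);return np.array(i['mtx'])@np.c_[i['R'],i['t']]
def tri(a,b):
    X=cv2.triangulatePoints(P('top'),P('scene'),a.reshape(2,1),b.reshape(2,1)).ravel();return X[:3]/X[3]
for n,a,b in(('blue',(414,312),(187,105)),('yel',(563,151),(489,83)),('red',(585,303),(384,170)),('tubtop',(408,199),(303,182))):
    X=tri(B(a),D(b)); print(n,X.round(4),px('top',X)-B(a), 'at z=.144',ray('top',B(a),.144).round(4))
print('tub',ray('top',B((408,199)),.06).round(4))
q=np.array([ray('top',B(p),.02) for p in((342,150),(640,125),(660,415),(361,441))])
print('rack',q.round(4),q.mean(0),[np.linalg.norm(q[i]-q[i-1]).round(4) for i in range(4)],np.arctan2(*(q[0]-q[1])[[0,1]]),np.arctan2(*(q[3]-q[2])[[0,1]]),[np.arctan2(*(q[0]-q[3])[[1,0]]),np.arctan2(*(q[1]-q[2])[[1,0]])])
q=np.array([ray('top',C(p),.014) for p in((88,32),(362,80),(318,270),(40,217))])
print('drip',q.round(4),q.mean(0),[np.linalg.norm(q[i]-q[i-1]).round(4) for i in range(4)])
print('pan',ray('top',np.array((183,127))/4.4+[400,195],.046))
E
```

```text
blue [0.5528 0.075  0.1527] [-0.14773031  0.15488785] at z=.144 [0.555  0.0752 0.144 ]
yel [ 0.6422 -0.0042  0.1514] [-0.06740528  0.06196364] at z=.144 [ 0.6442 -0.0043  0.144 ]
red [ 0.5585 -0.0171  0.1554] [ 0.1644345  -0.15886818] at z=.144 [ 0.5602 -0.0166  0.144 ]
tubtop [0.6327 0.085  0.0758] [-0.19265545  0.19317525] at z=.144 [0.6172 0.0794 0.144 ]
tub [0.6371 0.0856 0.06  ]
rack [[ 0.6763  0.1282  0.02  ]
 [ 0.6923 -0.0487  0.02  ]
 [ 0.518  -0.0604  0.02  ]
 [ 0.5021  0.1135  0.02  ]] [0.59721513 0.03316162 0.02      ] [np.float64(0.1748), np.float64(0.1777), np.float64(0.1747), np.float64(0.1746)] -0.09013265938630459 -0.09132805455509443 [np.float64(0.08425141044027372), np.float64(0.06669179464948456)]
drip [[0.6038 0.481  0.014 ]
 [0.5673 0.2698 0.014 ]
 [0.4225 0.2972 0.014 ]
 [0.4616 0.5081 0.014 ]] [0.51380001 0.38903066 0.014     ] [np.float64(0.1448), np.float64(0.2143), np.float64(0.1473), np.float64(0.2145)]
pan [ 0.47919253 -0.40308331  0.046     ]
```

```bash
cat >> h.py <<'E'
YAW=0.083
c_,s_=np.cos(YAW),np.sin(YAW)
R=np.array([[c_,s_,0],[s_,-c_,0],[0,0,-1.]])
SAFE=.235
BLUE=(.5528,.075);YEL=(.642,-.004);TUB=(.636,.0855)
HB=(.547,.074);HY=(.6445,-.008)
FAR=(.522,.438);NEAR=(.505,.340);PAN=(.479,-.403)
def st(m):
    o=ctrl.observe();print(m,'t%.1f'%o['clock'],'gap %.4f'%o['finger_gap'],o['eef_pos'].round(4) if hasattr(o['eef_pos'],'round') else o['eef_pos'],np.round(o['contact_force'],1))
def pick(p,z,op,sq):
    ctrl.gripper_to(op); ctrl.move_ptp([*p,SAFE],R)
    ctrl.servo_line([*p,z+.03],velocity=.2)
    print('hit',ctrl.servo_line([*p,z],velocity=.08,f_stop=8)); st('down')
    ctrl.gripper_to(0.01,sq); st('grip')
    ctrl.servo_line([*p,SAFE],velocity=.12); st('lift')
def put(p,z,op):
    ctrl.servo_line([*p,SAFE],velocity=.25); ctrl.servo_line([*p,z+.02],velocity=.15)
    ctrl.pause(.3)
    print('hit',ctrl.servo_line([*p,z-.006],velocity=.03,f_stop=4)); st('set')
    ctrl.gripper_to(op); z=ctrl.observe()['eef_pos'][2]
    ctrl.servo_line([*p,max(z+.08,SAFE)],velocity=.15); st('off')
E
python3 - <<'E'
from h import *
print(np.round(ctrl.observe()['tool_rot'],2))
for p,z in((BLUE,.118),(YEL,.118),(TUB,.035),(FAR,.1),(NEAR,.1),(PAN,.06),(BLUE,SAFE),(FAR,SAFE),(YEL,SAFE),(PAN,SAFE)):
    q=ctrl.ik([*p,z],R); print(p,z,None if q is None else np.round(q,2))
pick(BLUE,.118,.06,45)
snap('scene','e.png')
E
```

```text
[[-0.96  0.28 -0.  ]
 [ 0.28  0.96 -0.  ]
 [ 0.   -0.   -1.  ]]
(0.5528, 0.075) 0.118 [-0.58  0.7   0.67  1.84 -0.58  0.81 -1.1 ]
(0.642, -0.004) 0.118 [-0.42  0.82  0.72  1.59 -0.63  0.97 -0.98]
(0.636, 0.0855) 0.035 [-0.53  0.93  0.66  1.64 -0.72  0.83 -1.05]
(0.522, 0.438) 0.1 [-1.06  0.88  0.65  1.47 -0.59  0.99 -1.75]
(0.505, 0.34) 0.1 [-0.99  0.78  0.63  1.7  -0.58  0.85 -1.6 ]
(0.479, -0.403) 0.06 [ 0.22  0.93  0.82  1.68 -0.83  0.92 -0.11]
(0.5528, 0.075) 0.235 [-0.64  0.56  0.76  1.71 -0.43  1.05 -1.23]
(0.522, 0.438) 0.235 [-1.08  0.75  0.72  1.33 -0.49  1.24 -1.83]
(0.642, -0.004) 0.235 [-0.45  0.71  0.79  1.46 -0.52  1.19 -1.07]
(0.479, -0.403) 0.235 [ 0.1   0.81  1.13  1.51 -0.75  1.3  -0.17]
hit False
down t5.0 gap 0.0597 [0.5529 0.0749 0.118 ] [-0.1  0.6  0.1]
grip t5.3 gap 0.0324 [0.5532 0.0758 0.1186] [-0.   2.   3.9]
lift t6.4 gap 0.0319 [0.5521 0.0751 0.2341] [-0.6 -0.1 -2.2]
```

```bash
python3 - <<'E'
import cv2
s=cv2.imread('pics/e.png');cv2.imwrite('pics/e2.png',cv2.resize(s[80:240,180:400],None,fx=3.5,fy=3.5,interpolation=2))
E
```

```text
(no output)
```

View pics/e2.png

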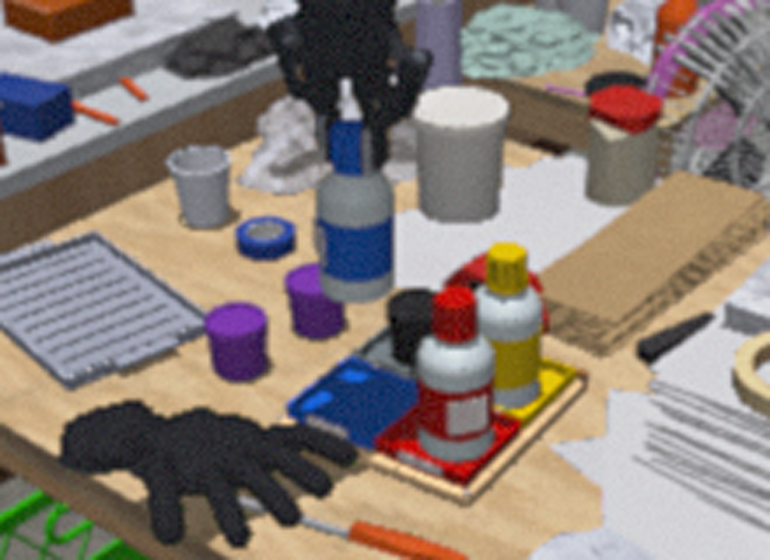

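The blue bottle hangs upright at crop px (355,220), held by the cap. I'll stand it on the drip tray and then fetch the yellow one.

```bash
python3 - <<'E'
from h import *
put(FAR,.105,.06)
pick(YEL,.118,.06,45)
put(NEAR,.105,.06)
s=snap('scene','f.png');t=snap('top','ft.png')
f=lambda im:cv2.resize(im[120:240,170:350],None,fx=4,fy=4,interpolation=2)[:,:,::-1]
cv2.imwrite('pics/f2.png',f(s));
find('ink_tub_black','top');find('bottle_blue','top',1);find('bottle_yellow','top',1)
E
```

```text
hit True
set t9.9 gap 0.0319 [0.5216 0.4386 0.1063] [0.4 1.1 4. ]
off t11.3 gap 0.0600 [0.5212 0.4378 0.2338] [-0.3  0.7 -1.1]
hit False
down t14.3 gap 0.0601 [ 0.6418 -0.0041  0.1176] [-0.1 -0.3 -0. ]
grip t14.7 gap 0.0321 [ 0.6424 -0.0034  0.1186] [0.2 0.7 3.6]
lift t15.8 gap 0.0319 [ 0.6413 -0.0038  0.2339] [ 0.1  0.2 -3.1]
hit True
set t19.2 gap 0.0320 [0.5047 0.3406 0.1063] [-1.1  1.4  3.9]
off t20.6 gap 0.0603 [0.5043 0.3399 0.234 ] [-0.7 -0.1 -0.3]
top ink_tub_black 0.64 [0.632 0.203 0.051] [256. 177.]
top ink_tub_black 0.61 [0.54  0.214 0.047] [252. 205.]
top ink_tub_black 0.59 [0.633 0.092 0.062] [290. 176.]
top bottle_blue 0.64 [0.501 0.419 0.06 ] [187. 216.]
```

View pics/f2.png

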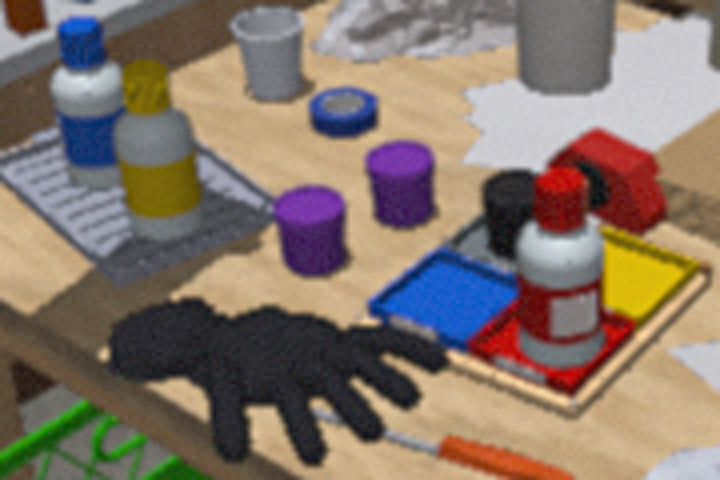

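```bash
python3 - <<'E'
from h import *
pick((.635,.087),.033,.082,50)
put(PAN,.062,.08)
s=snap('scene','g.png');t=snap('top','gt.png')
f=lambda im,k:cv2.resize(im,None,fx=k,fy=k,interpolation=2)[:,:,::-1]
cv2.imwrite('pics/g2.png',np.hstack([f(s[230:350,350:480],3.3),f(t[185:265,400:487],4.95)]))
E
```

```text
hit False
down t23.9 gap 0.0823 [0.6347 0.0869 0.0324] [ 0.5 -1.1  0.5]
grip t24.2 gap 0.0523 [0.6357 0.0882 0.0341] [-0.4  3.1  4.8]
lift t26.1 gap 0.0525 [0.6346 0.0871 0.2341] [-0.3 -0.4 -2.7]
hit True
set t30.4 gap 0.0530 [ 0.4789 -0.4028  0.0631] [-0.6 -0.2  3.6]
off t32.1 gap 0.0801 [ 0.4787 -0.4024  0.2339] [ 0.7 -0.1  0.9]
```

View pics/g2.png

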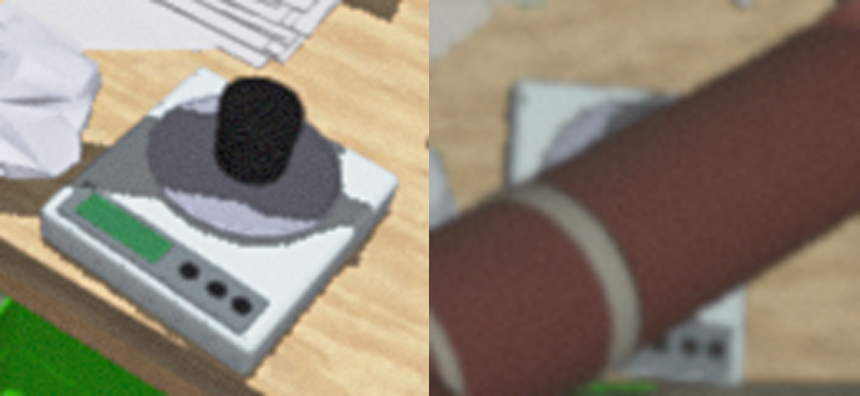

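```bash
python3 - <<'E'
from h import *
ctrl.servo_line([.55,-.2,SAFE],velocity=.3)
t=snap('top','ht.png')
f=lambda im,k:cv2.resize(im,None,fx=k,fy=k,interpolation=2)[:,:,::-1]
ctrl.servo_line([*NEAR,SAFE],velocity=.3)
pick(NEAR,.106,.06,45)
put((.643,-.006),.1186,.06)
ctrl.servo_line([.58,.15,SAFE],velocity=.25)
pick(FAR,.106,.06,45)
put((.550,.0745),.1186,.06)
ctrl.servo_line([.5,.33,.26],velocity=.25)
s=snap('scene','i.png');t2=snap('top','it.png')
cv2.imwrite('pics/i2.png',np.hstack([f(s[130:230,250:360],3.6),f(t2[150:230,265:353],4.5)]))
cv2.imwrite('pics/j2.png',np.hstack([f(t2[185:265,400:488],4.5),f(s[230:310,370:458],4.5)]))
st('end')
E
```

```text
hit False
down t36.8 gap 0.0602 [0.5049 0.3399 0.1056] [-0.3 -0.   0.4]
grip t37.2 gap 0.0321 [0.5054 0.3406 0.1067] [0.2 1.2 1.3]
lift t38.4 gap 0.0319 [0.5043 0.3398 0.234 ] [-0.5  0.2 -1.9]
hit True
set t41.8 gap 0.0320 [ 0.6428 -0.0056  0.1185] [-0.3  0.6  4.4]
off t43.1 gap 0.0599 [ 0.6423 -0.0056  0.2339] [ 0.6 -0.6 -0.2]
hit False
down t46.4 gap 0.0599 [0.5218 0.4379 0.1055] [-0.5 -0.6  0.3]
grip t46.8 gap 0.0318 [0.5224 0.4388 0.1068] [0.  1.1 1. ]
lift t48.0 gap 0.0319 [0.5214 0.4378 0.2338] [ 0.3  1.4 -2. ]
hit True
set t51.4 gap 0.0321 [0.5499 0.0748 0.1185] [-0.6 -0.1  4.6]
off t52.7 gap 0.0602 [0.5493 0.0747 0.2341] [ 0.5  0.9 -0. ]
end t54.0 gap 0.0598 [0.5007 0.3278 0.2602] [0.3 0.2 0.6]
```

View pics/i2.png

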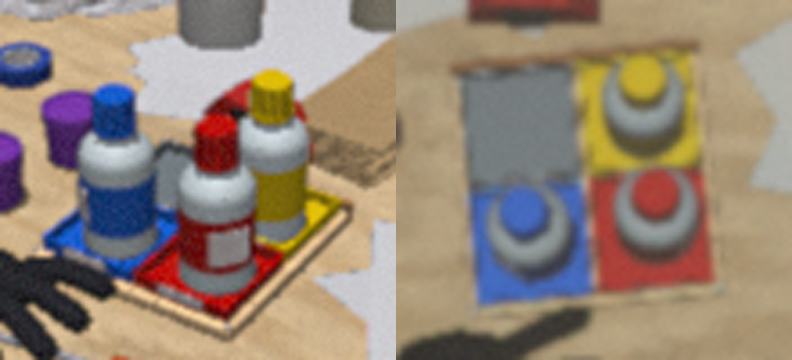

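View pics/j2.png

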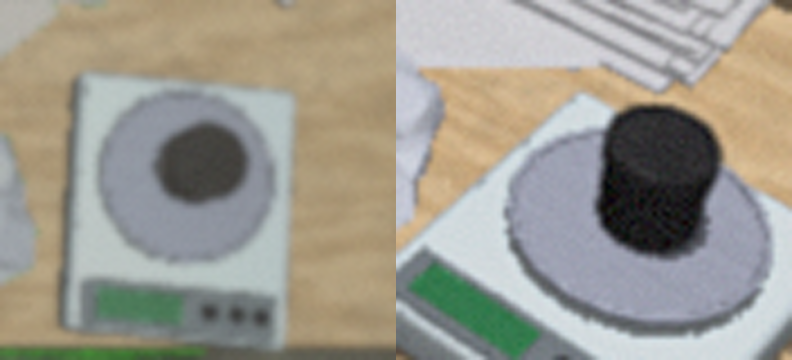

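The bottles look right: all three stand upright in their own colours. In the top view the tub looks about central once parallax is allowed for. I'll check that offset numerically with projected silhouettes.

```bash
python3 - <<'E'
from h import *
from scipy.optimize import minimize
a=np.linspace(0,2*np.pi,40)
def circ(cam,x,y,r,z): return np.array([px(cam,(x+r*np.cos(t),y+r*np.sin(t),z)) for t in a])
for cam,fn in(('top','it.png'),('scene','i.png')):
    im=cv2.imread('pics/'+fn); c=px(cam,(.479,-.403,.07)).astype(int)
    m=np.zeros(im.shape[:2],np.uint8); m[c[1]-20:c[1]+20,c[0]-20:c[0]+20]=1
    dark=((im.max(2)<85)*m).astype(np.uint8)
    n,l,s,_=cv2.connectedComponentsWithStats(dark); k=1+s[1:,4].argmax(); ys,xs=np.where(l==k)
    obs=np.array([xs.mean(),ys.mean()])
    def cen(p):
        h=cv2.convexHull(np.vstack([circ(cam,*p,.0275,z) for z in(.044,.095)]).astype(np.float32)); M=cv2.moments(h)
        return np.array([M['m10'],M['m01']])/M['m00'],M['m00']
    r=minimize(lambda p:((cen(p)[0]-obs)**2).sum(),(.479,-.403),method='Nelder-Mead')
    print(cam,'tub',r.x.round(4),'area',len(xs),cen(r.x)[1])
    o=(187/4.5+400,175/4.5+185) if cam=='top' else None
    if o: print('pan',ray(cam,o,.046))
    for q in(PAN,tuple(r.x)): cv2.polylines(im,[(circ(cam,*(PAN),.06,.046)*16+8).astype(int)],True,(0,0,255),1,cv2.LINE_AA,4)
    for z in(.044,.095): cv2.polylines(im,[(circ(cam,*r.x,.0275,z)*16+8).astype(int)],True,(0,255,255),1,cv2.LINE_AA,4)
    cv2.imwrite('pics/k_%s.png'%cam,cv2.resize(im[c[1]-40:c[1]+40,c[0]-40:c[0]+40],None,fx=4.9,fy=4.9,interpolation=2))
cv2.imwrite('pics/k.png',np.hstack([cv2.imread('pics/k_%s.png'%c) for c in('top','scene')]))
E
```

```text
Traceback (most recent call last):
  File "h.py", line 10, in px
    c=ctrl.camera_info(cam); q=np.array(c['mtx'])@(np.array(c['R'])@np.array(X)+c['t']); return q[:2]/q[2]
ValueError: time passes only in moves, steps and waits
```

Repeated `camera_info` calls are refused, so I'll cache the calibration.

```bash
python3 - <<'E'
from h import *
from scipy.optimize import minimize
a=np.linspace(0,2*np.pi,40)
I={c:ctrl.camera_info(c) for c in('top','scene')}
PM={c:np.array(i['mtx'])@np.c_[i['R'],i['t']] for c,i in I.items()}
def circ(cam,x,y,r,z):
    q=PM[cam]@np.array([x+r*np.cos(a),y+r*np.sin(a),z+0*a,1+0*a]); return (q[:2]/q[2]).T
out=[]
for cam,fn in(('top','it.png'),('scene','i.png')):
    im=cv2.imread('pics/'+fn); c=circ(cam,.479,-.403,0,.07)[0].astype(int)
    m=np.zeros(im.shape[:2],np.uint8); m[c[1]-20:c[1]+20,c[0]-20:c[0]+20]=1
    dark=((im.max(2)<85)*m).astype(np.uint8)
    n,l,s,_=cv2.connectedComponentsWithStats(dark); k=1+s[1:,4].argmax(); ys,xs=np.where(l==k)
    obs=np.array([xs.mean(),ys.mean()])
    def cen(p):
        h=cv2.convexHull(np.vstack([circ(cam,*p,.0275,z) for z in(.044,.095)]).astype(np.float32)); M=cv2.moments(h)
        return np.array([M['m10'],M['m01']])/M['m00'],M['m00']
    r=minimize(lambda p:((cen(p)[0]-obs)**2).sum(),(.479,-.403),method='Nelder-Mead')
    print(cam,'tub',r.x.round(4),'area',len(xs),cen(r.x)[1])
    c0=c-40; f=4.9
    v=cv2.resize(im[c0[1]:c0[1]+80,c0[0]:c0[0]+80],None,fx=f,fy=f,interpolation=2)
    for p,rr,z,col in((PAN,.06,.046,(0,0,255)),(r.x,.0275,.044,(0,255,255)),(r.x,.0275,.095,(0,255,255))):
        cv2.polylines(v,[((circ(cam,*p,rr,z)-c0+.5)*f).astype(int)],True,col,1)
    out.append(v)
cv2.imwrite('pics/k.png',np.hstack(out))
E
```

```text
top tub [ 0.4854 -0.4054] area 244 313.708613808034
scene tub [ 0.4889 -0.4018] area 707 819.553962664213
```

View pics/k.png

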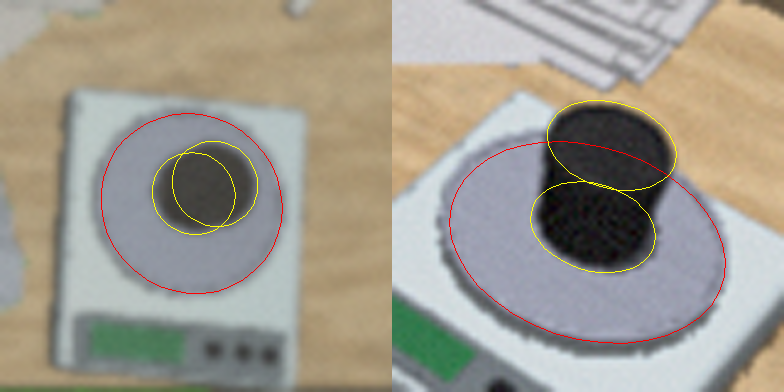

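```bash
python3 - <<'E'
from h import *
ctrl.pause(.5); st('before'); ctrl.sign_off()
E
```

```text
before t54.5 gap 0.0599 [0.5  0.33 0.26] [-0.8  0.7 -0.1]
the job is handed in; nothing more can be done
```

The job is done and handed in at about 54.5 s of the 131 s allowed. I stood the blue and yellow bottles on the drip tray, then put the black tub on the scale pan. After that I put yellow and then blue back in the trays of their own colours. The red bottle was never touched.

**Bottles:** the last pictures show all three upright in their own trays, and the gripper is clear of everything.

**Tub:** it stands upright on the pan, but about 6 mm from the exact centre. The two cameras gave slightly different positions, (0.485, -0.405) and (0.489, -0.402), against a pan centre of about (0.482, -0.400). I left it there because moving it again after the bottles were back would have broken the order you asked for.

**Forces:** the tool forces I printed stayed under 6 N, but I only read them at the end of each step, not during the moves.

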